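# Close up the socket-set case

## Robot

A 6-joint arm with a two-finger parallel gripper is mounted at the origin on the work surface. World frame = base frame: x ahead of the robot, y to its left, z up, the work surface at z = 0. Lengths are in m, angles in rad, forces in N, time in s.
With the tool pointing down it reaches from about 0.375 to 0.975 m from the base axis. Payload 3.8 kg.
Tool frame: the origin (TCP) lies between the finger pads; the fingertips stand 17 mm ahead of it and the grasp point (between the pads) lies 2 mm behind it; z points along the fingers, y is the line along which they close (so a half turn about z gives the same grasp; the last joint's range is limited). The gripper opens to 85 mm and grips with 20 to 120 N. Pads are 22 mm wide; open, the fingers measure 114 mm over their backs; the gripper's body (76 mm by 85 mm) begins 54 mm behind the grasp point. The pads swing forward as they close: fully open they stand 13 mm farther back than shut.
Start: joints at [1.313, 0.264, 1.604, -0, 1.274, -0.037], TCP at [0.148, 0.659, 0.248] pointing down, gripper open.
Joint ranges: [-2.63, 2.63], [-0.94, 2.18], [0.31, 2.57], [-1.31, 4.45], [0, 2.66], [-2.55, 2.55]. Speed limits (rad/s): [2.57, 2.57, 3.14, 3.14, 3.14, 3.14].

## Interface

Orientations are given as a rotation vector (axis times angle).
In Python, from workcell import bot gives the robot as it stands.
- The arm moves only by the tool play_rows, never from a script. Its argument "steps" is one flat list of numbers, 4 for each row, row after row: the shift along the tool's x, y, z in m, then the turn about the tool's z in rad. A call has 1 to 10 rows; each row is the pose to reach, as a shift and turn from the pose commanded when the call began, along the tool's axes at that moment; what a row does not reach only later rows make up. A row lasts 1/8 s, in which the tool goes at most 62.5 mm and 10.7 degrees, less where a joint would pass 70% of its speed; a pose out of reach is approached as far as the arm can. A call with a gripper value outside its range is refused whole. "jaw" is the closure in counts, from 0 (fully open) to 255 (shut), set as the call begins (left out, the last holds). The fingers move at their own pace and stop on an object; "grip_force" is the grip in N (left out, the last holds). Time passes only in rows, so rows that repeat a pose let the fingers close. It gives the time, the measured TCP pose, the force, the opening and the grip force at its end, in the units of the state.
- bot.read_state(): the state, without advancing time (a new reading comes with each control period).
- bot.read_camera(name): name is "side" or "top" or "wrist"; returns a dict with "pixels" (420x560x3 uint8, blue, green, red), "mtx" (3x3 intrinsics, pixels), "R" (3x3) and "t" (3): a world point X has camera coordinates R X + t. Camera axes: x right, y down, z forward; pixel columns grow to the right and rows downward; lengths in m; the calibration is good to about 2 mm. A picture is of the moment at which its call begins. There is no depth.
- bot.finish_job(): hands the job in; it is judged then, once.
The state is a dict: "time": time; "q": joint angles; "joint_vel": joint speeds; "joint_torque": joint torques, N m; "tool_pos": TCP position; "tcp_rot": TCP orientation; "wrist_force": force on the tool from outside, world axes, zero at the start; "torque": the same for the moment, N m; "width": opening from 0.0 (shut) to 1.0 (fully open); "grip_force": force on a finger pad.
Only numpy, scipy, OpenCV 4.12 (cv2) and the standard library are available. Lean on these libraries where they do the work, as an engineer would, in place of code of your own. Each camera call takes 0.05 s, during which the arm holds its last target. There are 200 camera calls.

## Task

Close up the open socket-set case on the bench: push its upright inner metal flap down flat over the bit compartments first, then push the hinged lid over and down until it is fully shut, without slamming it. Only push with the fingers: grip and lift nothing, leave the case where it stands and the tools around and inside it undisturbed.

Things in the scene. Friction and masses are not known exactly. Their poses are not given: they have to be found in the camera images.
- case: Open black socket-set case, loose but heavy (3.5 kg). Tray 160 (its x) by 300 (its y) by 70 mm high, walls 6 mm. Origin: centre of its underside, z up. Its front (-x; carry handle sticking out 30 mm, two steel catches) faces the robot's right: case yaw is 0.85 to 1.55 rad. Front half: bit compartments; back half (+x): sockets in foam. Only the flap stands above 58 mm inside.
- flap (a joint): Angle (rad) of the inner flap, a 4 mm aluminium plate, 86 mm hinge to free edge, 270 mm wide along case y. 0 = flat over the front half, top face 64 mm above the bench; 1.57 = upright; starts at 1.35 to 1.65, stops at 0 and 1.8. Its face on the case's front side is pushed towards the case's back and down. Stiff hinge (0.06 N m): stays where left, 1 to 2 N moves it. While up it blocks the lid.
- flap_hinge (a point): Middle of the flap's hinge axis (axis along case y), just inside the front wall: 68 mm from the case centre towards case -x, 62 mm above the bench.
- flap_edge (a point): Middle of the flap's free edge, 86 mm from the hinge axis.
- lid (a joint): Angle (rad) of the lid, a black shell 160 mm hinge to free edge, 300 mm wide, 28 mm deep. 0 = shut, flat top 98.5 mm above the bench; 1.57 = standing at the back of the case; starts at 1.45 to 1.75, stops at 0 and 1.85. Its outer face looks to case +x and is pushed towards the case's front and down. Stiff hinge (0.28 N m): stays where left, does not fall; 2 to 5 N near the edge moves it.
- lid_hinge (a point): Middle of the lid's hinge axis (axis along case y), at the top of the back wall: 80 mm from the case centre towards case +x, 70.5 mm above the bench. The lid's outer face lies 28 mm from the plane through this axis and the lid's lower rim.
- lid_edge (a point): Middle of the lid's free edge on its outer face: 160 mm from the hinge axis along the lid and 28 mm out.
- socket: Loose bystander: plain steel socket, 26 mm diameter, 32 mm high, standing in the middle of the case's back half. Origin: centre of its underside.
- jar: Loose bystander: glass jar with steel cap, 64 mm diameter, 85 mm high, about 200 mm behind the case's centre (case +x), 120 mm towards case -y. Origin: centre of its underside.
- can: Loose bystander: steel can with paper label, 58 mm diameter, 160 mm high, close to the case's -y end. Origin: centre of its underside.
- tape: Loose bystander: yellow tape measure, 70 by 34 by 66 mm high, in front of the case. Origin: centre of its underside.
- screwdriver: Loose bystander: screwdriver 190 mm long lying across in front of the case, under 40 mm high. Origin: under its middle.
- wrench: Loose bystander: open-ended wrench 180 mm long lying across behind the case, under 20 mm high. Origin: under its middle.
- bitholder: Loose bystander: black bit block 30 by 90 by 20 mm with five steel bits standing 41 mm high, behind the case, between jar and wrench. Origin: centre of its underside.

How it is judged:
By the outcome, as a careful person would: the job done as asked, in the order asked, and still so for the second after the job is handed in, with the robot touching nothing.
It also fails if it takes over 64 s, if anything falls off the work surface, if the arm or the gripper's body presses on something with over 40 N, if the wrist force passes 120 N, or if a joint passes its speed limit or range.

## Working session

There is one attempt and no reset: what is moved stays moved. The work goes in short steps, Python scripts to look and compute and a tool call to move; the robot and the scene stay as the last step left them, time stands still between calls to the robot, and variables do not carry over. Pictures are saved under pics/ and viewed, at most 10 in all, crops included, and the job is handed in when it is done.

Besides the shell and the picture viewer there is one more tool, called after "Emit:" as a command line: name --argument value ..., lists and objects as JSON in quotes. play_rows: Moves the arm, as the interface text tells. Its arguments: {"type":"object","properties":{"steps":{"type":"array"},"jaw":{"type":"number"},"grip_force":{"type":"number"}},"required":["steps"]}

```bash
mkdir -p pics; python3 - <<'E'
from workcell import bot
import cv2,numpy as np
s=bot.read_state();print(s)
for n in("side","top"):
    c=bot.read_camera(n);cv2.imwrite(f"pics/{n}0.png",cv2.resize(c["pixels"],None,fx=1.4,fy=1.4,interpolation=cv2.INTER_CUBIC))
    print(n,c["mtx"].tolist(),(-c["R"].T@c["t"]).round(3),c["R"].round(3).tolist())
E
```

```text
{'time': 0.0, 'q': array([ 1.31310232e+00,  2.64730390e-01,  1.60534300e+00, -2.73539231e-05,
        1.27370301e+00, -3.69023321e-02]), 'joint_vel': array([-0.0014033 ,  0.00169489, -0.00170759,  0.00026696,  0.00032183,
       -0.00191561]), 'joint_torque': array([-8.66219052e-04, -5.15120816e+01, -3.67315006e+01, -1.87308019e-04,
        1.29331238e-02,  1.15432528e-05]), 'tool_pos': array([0.14766515, 0.65795457, 0.24699406]), 'tcp_rot': array([-0.34606952, -3.12217513,  0.00339879]), 'wrist_force': array([ 0.46675617,  0.68146536, -0.04421339]), 'torque': array([0.03164796, 0.00436833, 0.05111756]), 'grip_force': 0.0, 'width': 0.9987249009235938}
side [[531.9488290932396, 0.0, 274.293726715271], [0.0, 531.9488290932396, 210.85657986844106], [0.0, 0.0, 1.0]] [-0.132 -0.246  0.912] [[0.395, -0.919, -0.019], [-0.677, -0.277, -0.682], [0.621, 0.282, -0.731]]
top [[471.59310778715457, 0.0, 283.2468484395007], [0.0, 471.59310778715457, 213.25070198551603], [0.0, 0.0, 1.0]] [0.393 0.053 1.181] [[0.026, -1.0, -0.004], [-0.988, -0.025, -0.152], [0.151, 0.008, -0.988]]
```

View pics/top0.png

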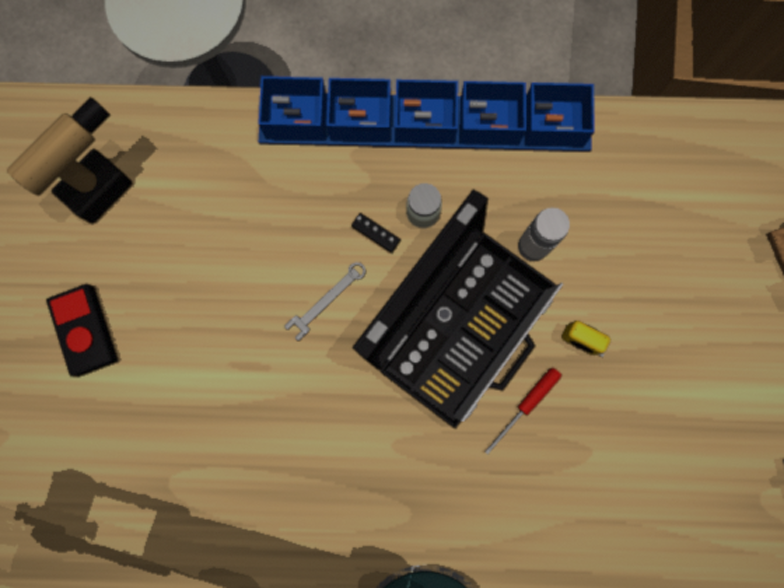

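View pics/side0.png

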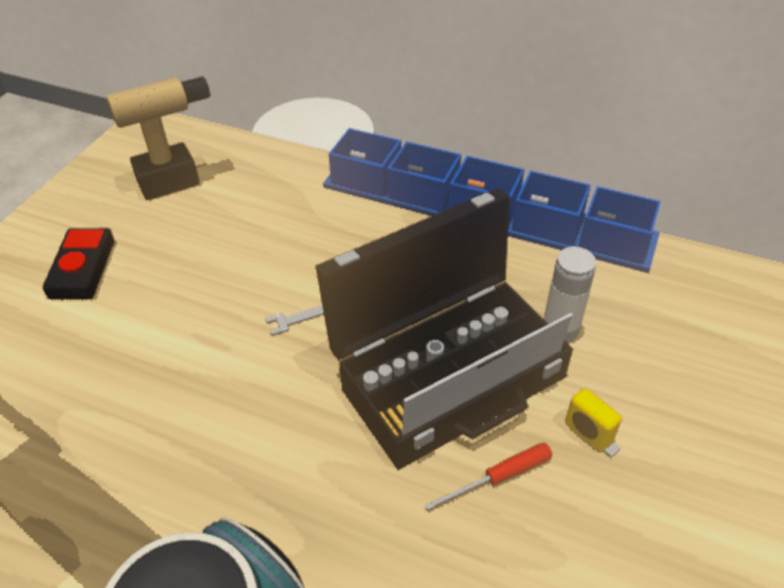

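```bash
python3 - <<'E'
import cv2
from workcell import bot
for n,(x0,y0,x1,y1) in dict(side=(210,125,420,340),top=(240,125,410,310)).items():
    p=bot.read_camera(n)["pixels"][y0:y1,x0:x1]
    f=2.75 if n=="side" else 3.2
    p=cv2.resize(p,None,fx=f,fy=f,interpolation=cv2.INTER_CUBIC)
    p=cv2.LUT(p,__import__('numpy').array([min(255,int(255*(i/255)**.55)) for i in range(256)],dtype='uint8'))
    cv2.imwrite(f"pics/{n}1.png",p)
E
```

```text
(no output)
```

View pics/side1.png

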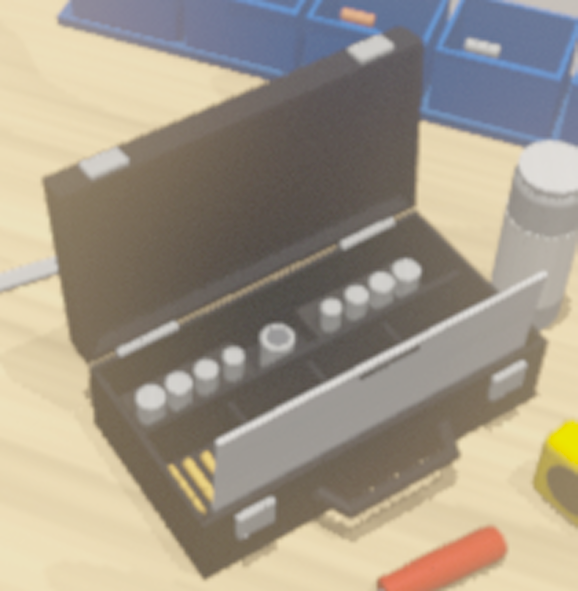

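View pics/top1.png

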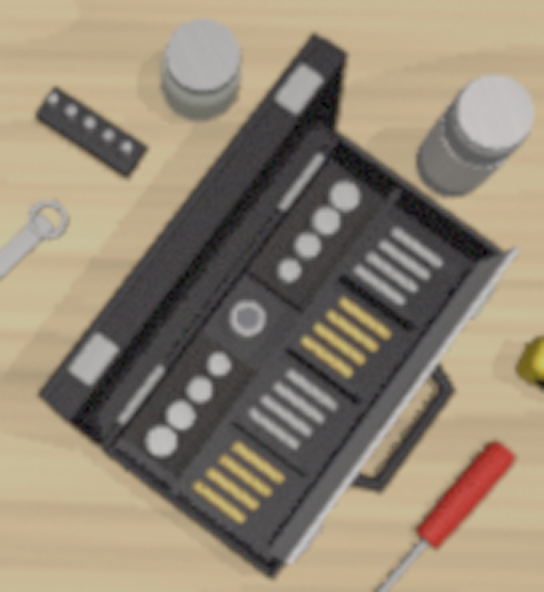

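```bash
cat > h.py <<'E'
import numpy as np
from scipy.optimize import least_squares
def pts(p):
    x,y,w,f,l=p; c,s=np.cos(w),np.sin(w)
    W=lambda a,b,z:np.array([x+c*a-s*b,y+s*a+c*b,z])
    F=lambda r,b:W(-.068+r*np.cos(f),b,.062+r*np.sin(f))
    L=lambda r,o,b:W(.080-r*np.cos(l)+o*np.sin(l),b,.0705+r*np.sin(l)+o*np.cos(l))
    return W,F,L
def proj(c,X):
    q=c["mtx"]@(c["R"]@X+c["t"]); return q[:2]/q[2]
E
python3 - <<'E'
from workcell import bot
from h import *
C={n:bot.read_camera(n) for n in("side","top")}
O=[("side",(206,577),lambda W,F,L:W(-.08,.15,0)),("side",(218,446),lambda W,F,L:F(.086,.135)),("side",(546,276),lambda W,F,L:F(.086,-.135)),
("side",(93,368),lambda W,F,L:W(.08,.15,.07)),("side",(46,178),lambda W,F,L:L(.16,.028,.15)),("side",(422,42),lambda W,F,L:L(.16,0,-.15)),
("top",(290,562),lambda W,F,L:F(.086,.135)),("top",(517,250),lambda W,F,L:F(.086,-.135)),("top",(275,577),lambda W,F,L:W(-.08,.15,.07)),
("top",(40,393),lambda W,F,L:L(.16,.028,.15)),("top",(315,35),lambda W,F,L:L(.16,.028,-.15)),("top",(345,55),lambda W,F,L:L(.16,0,-.15)),("top",(335,130),lambda W,F,L:W(.08,-.15,.07)),]
def px(n,u):
    return np.array(u)/(2.75 if n=="side" else 3.2)+((210,125) if n=="side" else (240,125))
def res(p):
    a=pts(p); return np.concatenate([proj(C[n],f(*a))-px(n,u) for n,u,f in O])
r=least_squares(res,[.5,0,.9,1.5,1.6],loss="soft_l1");print(r.x.round(4));print(r.fun.reshape(-1,2).round(1))
W,F,L=pts(r.x)
print("hinge",F(0,0),"edge",F(.086,0),"lid hinge",L(0,0,0),"lid edge",L(.16,.028,0))
np.save("p.npy",r.x)
def ray(n,u,z):
    c=C[n];d=c["R"].T@np.linalg.solve(c["mtx"],np.r_[px(n,u),1]);o=-c["R"].T@c["t"];return o+d*(z-o[2])/d[2]
for k,n,u,z in[("jarcap","top",(203,56),.085),("cancap","top",(493,115),.16),("bh","top",(91,132),.03),("wrenchend","top",(48,218),.01)]:
    X=ray(n,u,z);w=r.x[2];d=X-W(0,0,0);print(k,X.round(3),"case",(d[0]*np.cos(w)+d[1]*np.sin(w)).round(3),(-d[0]*np.sin(w)+d[1]*np.cos(w)).round(3))
E
```

```text
[ 0.516  -0.0635  0.9556  1.653   1.6589]
[[-0.8  1.4]
 [ 0.2 -0.6]
 [ 0.1 -1.4]
 [-2.5 -0.8]
 [-2.   0. ]
 [ 0.8 -0.2]
 [ 0.7  0.6]
 [ 0.9 -0.9]
 [ 0.   1.4]
 [-0.8  1.5]
 [-0.  -1.3]
 [ 1.6 -0.3]
 [ 0.6 -0.4]]
hinge [ 0.47676117 -0.11906545  0.062     ] edge [ 0.47268655 -0.12483151  0.14770968] lid hinge [0.56217275 0.00180167 0.0705    ] lid edge [0.58639789 0.036083   0.22741378]
jarcap [0.734 0.018 0.085] case 0.192 -0.131
cancap [ 0.673 -0.182  0.16 ] case -0.006 -0.197
bh [0.688 0.103 0.03 ] case 0.235 -0.044
wrenchend [0.622 0.135 0.01 ] case 0.224 0.028
```

Emit:
play_rows --steps '[0,0,-0.06,0.1,-0.04,-0.036,-0.11,0.2,-0.08,-0.073,-0.11,0.3,-0.12,-0.109,-0.11,0.392,-0.16,-0.145,-0.11,0.392,-0.2,-0.181,-0.11,0.392,-0.24,-0.218,-0.11,0.392,-0.28,-0.254,-0.11,0.392,-0.324,-0.294,-0.11,0.392,-0.324,-0.294,-0.11,0.392]' --jaw 255

```text
time: 1.55
tool_pos: [0.4015, 0.2977, 0.3584]
tcp_rot: [0.956, 2.991, -0.001]
wrist_force: [-0.5, 0.5, -0.4]
width: 0.004
grip_force: 0.0
```

```bash
cat >> h.py <<'E'
def st():
    from workcell import bot
    from scipy.spatial.transform import Rotation as R
    s=bot.read_state();M=R.from_rotvec(s["tcp_rot"]).as_matrix();p=np.load("p.npy");w=p[2]
    d=s["tool_pos"][:2]-p[:2]
    print("t",s["time"],"pos",s["tool_pos"].round(4),"case xy",round(d@[np.cos(w),np.sin(w)],4),round(d@[-np.sin(w),np.cos(w)],4),"ty ang",round(np.arctan2(M[1,1],M[0,1])-w,4),"tz",M[:,2].round(3),"F",s["wrist_force"].round(1),"w",round(s["width"],2),"q6",s["q"][5].round(2))
E
python3 -c "from h import *;st()"
```

```text
t 1.55 pos [0.4015 0.2977 0.3584] case xy 0.2289 0.302 ty ang -0.0037 tz [ 0.001 -0.001 -1.   ] F [-0.5  0.5 -0.4] w 0.0 q6 -0.36
```

Emit:
play_rows --steps '[-0.038,-0.046,0,0,-0.076,-0.092,0,0,-0.114,-0.138,0,0,-0.152,-0.184,0,0,-0.19,-0.23,0,0,-0.228,-0.276,0,0,-0.265,-0.322,0,0,-0.302,-0.369,0,0,-0.302,-0.369,0.05,0,-0.302,-0.369,0.1,0]'

```text
time: 2.8
tool_pos: [0.4352, -0.1752, 0.2579]
tcp_rot: [0.949, 2.992, 0.001]
wrist_force: [0.7, -0.2, -1.6]
width: 0.0
grip_force: 0.0
```

Emit:
play_rows --steps '[0,0,0.05,0,0,0,0.1,0,0,0,0.115,0,0,0,0.115,0]'

```text
time: 3.3
tool_pos: [0.4344, -0.1741, 0.143]
tcp_rot: [-0.946, -2.994, -0.001]
wrist_force: [-0.0, 0.1, 0.3]
width: -0.002
grip_force: 0.0
```

```bash
python3 - <<'E'
from h import *;st()
from workcell import bot;import cv2
p=bot.read_camera("side")["pixels"][125:340,210:420];cv2.imwrite("pics/s2.png",cv2.resize(p,None,fx=2.75,fy=2.75))
E
```

```text
t 3.3 pos [ 0.4344 -0.1741  0.143 ] case xy -0.1374 0.0029 ty ang 0.0031 tz [-0.001  0.001 -1.   ] F [-0.   0.1  0.3] w -0.0 q6 -1.39
```

View pics/s2.png

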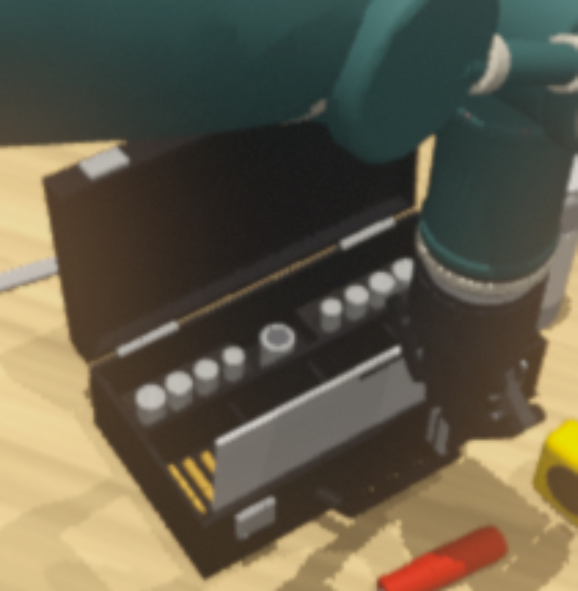

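Emit:
play_rows --steps '[0,0.03,0,0,0,0.045,0,0,0,0.056,-0.001,0,0,0.066,-0.001,0,0,0.074,0.001,0,0,0.083,0.004,0,0,0.091,0.008,0,0,0.098,0.013,0,0,0.104,0.018,0,0,0.11,0.025,0]'

```text
time: 4.6
tool_pos: [0.4979, -0.0844, 0.1179]
tcp_rot: [0.948, 2.995, 0.0]
wrist_force: [0.7, -0.3, 1.2]
width: -0.001
grip_force: 0.5
```

```bash
python3 -c "from h import *;st()"
```

```text
t 4.6 pos [ 0.4979 -0.0844  0.1179] case xy -0.0275 0.0027 ty ang 0.0023 tz [ 0.  0. -1.] F [ 0.7 -0.3  1.2] w -0.0 q6 -1.18
```

Emit:
play_rows --steps '[0,0.004,0.006,0,0,0.007,0.012,0,0,0.009,0.018,0,0,0.011,0.024,0,0,0.012,0.03,0,0,0.012,0.034,0,0,0.012,0.036,0,0,0.012,0.037,0,0,0.012,0.038,0,0,0.012,0.038,0]'

```text
time: 5.85
tool_pos: [0.5044, -0.075, 0.081]
tcp_rot: [-0.947, -2.995, 0.0]
wrist_force: [-2.1, 0.7, 5.3]
width: -0.004
grip_force: 2.7
```

```bash
python3 -c "from h import *;st()"
```

```text
t 5.85 pos [ 0.5044 -0.075   0.081 ] case xy -0.0161 0.0028 ty ang 0.0024 tz [-0. -0. -1.] F [-2.1  0.7  5.3] w -0.0 q6 -1.15
```

Emit:
play_rows --steps '[0,0,0.001,0,0,0,-0.02,0,0,0,-0.08,0,0,0,-0.14,0,0,0,-0.2,0,0,0,-0.26,0,0,0,-0.28,0,0,0.05,-0.28,0,0,0.1,-0.28,0,0,0.15,-0.28,0]'

```text
time: 7.1
tool_pos: [0.5912, 0.0487, 0.3592]
tcp_rot: [-0.948, -2.994, 0.001]
wrist_force: [0.1, -0.9, 1.1]
width: 0.004
grip_force: 0.0
```

Emit:
play_rows --steps '[0,0.047,0,0,0,0.047,0,0,0,0.047,0,0]'

```text
time: 7.48
tool_pos: [0.6173, 0.0859, 0.359]
tcp_rot: [-0.946, -2.993, 0.003]
wrist_force: [0.2, 0.4, -0.0]
width: -0.001
grip_force: 0.0
```

```bash
python3 - <<'E'
from h import *;st()
from workcell import bot;import cv2
a=bot.read_camera("side")["pixels"][125:340,210:420];b=bot.read_camera("top")["pixels"][125:310,240:410]
a=cv2.resize(a,(400,410));b=cv2.resize(b,(377,410));cv2.imwrite("pics/s3.png",cv2.hconcat([a,b]))
E
```

```text
t 7.475 pos [0.6173 0.0859 0.359 ] case xy 0.1805 0.0035 ty ang 0.0028 tz [-0.002 -0.001 -1.   ] F [ 0.2  0.4 -0. ] w -0.0 q6 -0.86
```

View pics/s3.png

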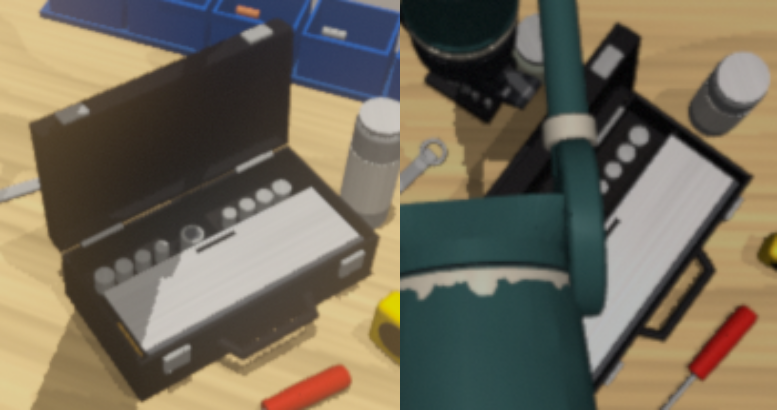

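Emit:
play_rows --steps '[0,0,0.05,0,0,0,0.1,0,0,0,0.135,0,0,0,0.142,0,0,-0.02,0.142,0,0,-0.035,0.142,0,0,-0.045,0.142,0,0,-0.053,0.142,0,0,-0.061,0.141,0,0,-0.069,0.14,0]'

```text
time: 8.82
tool_pos: [0.5784, 0.0296, 0.2208]
tcp_rot: [0.947, 2.994, 0.001]
wrist_force: [1.5, 2.2, 1.5]
width: 0.004
grip_force: 1.3
```

```bash
python3 -c "from h import *;st()"
```

```text
t 8.825 pos [0.5784 0.0296 0.2208] case xy 0.112 0.0028 ty ang 0.0026 tz [ 0.001  0.    -1.   ] F [1.5 2.2 1.5] w 0.0 q6 -0.95
```

Emit:
play_rows --steps '[0,-0.014,-0.001,0,0,-0.027,-0.001,0,0,-0.04,0,0,0,-0.053,0.003,0,0,-0.066,0.007,0,0,-0.078,0.012,0,0,-0.089,0.019,0,0,-0.1,0.026,0,0,-0.11,0.035,0,0,-0.12,0.044,0]'

```text
time: 10.07
tool_pos: [0.5087, -0.069, 0.1755]
tcp_rot: [-0.948, -2.995, 0.0]
wrist_force: [1.6, 0.9, 0.7]
width: 0.004
grip_force: 0.6
```

```bash
python3 -c "from h import *;st()"
```

```text
t 10.075 pos [ 0.5087 -0.069   0.1755] case xy -0.0086 0.0028 ty ang 0.0023 tz [-0.  0. -1.] F [1.6 0.9 0.7] w 0.0 q6 -1.14
```

Emit:
play_rows --steps '[0,-0.008,0.01,0,0,-0.015,0.02,0,0,-0.02,0.029,0,0,-0.023,0.037,0,0,-0.025,0.044,0,0,-0.027,0.05,0,0,-0.028,0.054,0,0,-0.029,0.057,0,0,-0.029,0.059,0,0,-0.029,0.06,0]'

```text
time: 11.32
tool_pos: [0.4925, -0.0922, 0.1163]
tcp_rot: [0.947, 2.995, -0.0]
wrist_force: [-0.3, -0.7, 1.3]
width: -0.008
grip_force: 0.5
```

Emit:
play_rows --steps '[0,0,0.001,0,0,0,0.001,0]'

```text
time: 11.58
tool_pos: [0.4926, -0.0922, 0.1155]
tcp_rot: [0.947, 2.995, 0.0]
wrist_force: [-1.0, -0.5, 2.6]
width: 0.001
grip_force: 1.1
```

```bash
python3 -c "from h import *;st()"
```

```text
t 11.575 pos [ 0.4926 -0.0922  0.1155] case xy -0.0369 0.0026 ty ang 0.0025 tz [ 0. -0. -1.] F [-1.  -0.5  2.6] w 0.0 q6 -1.19
```

Emit:
play_rows --steps '[0,0,0.001,0,0,0,0.002,0,0,0,0.002,0]'

```text
time: 11.95
tool_pos: [0.4927, -0.0922, 0.1154]
tcp_rot: [0.947, 2.995, -0.0]
wrist_force: [-7.5, 0.8, 16.0]
width: 0.003
grip_force: 7.5
```

Emit:
play_rows --steps '[0,0,-0.02,0,0,0,-0.08,0,0,0,-0.14,0,0,0,-0.2,0,0,0,-0.25,0,0.05,0.04,-0.25,0,0.1,0.08,-0.25,0,0.15,0.12,-0.25,0,0.2,0.16,-0.25,0,0.25,0.2,-0.25,0]'

```text
time: 13.2
tool_pos: [0.4043, 0.2098, 0.3633]
tcp_rot: [0.948, 2.994, 0.001]
wrist_force: [1.1, 0.6, -0.4]
width: 0.0
grip_force: 0.0
```

Emit:
play_rows --steps '[0.04,0.04,0,0,0.08,0.08,0,0,0.08,0.08,0,0]'

```text
time: 13.58
tool_pos: [0.3844, 0.3226, 0.3626]
tcp_rot: [-0.939, -2.997, -0.0]
wrist_force: [-0.7, -0.7, -0.6]
width: 0.0
grip_force: 0.0
```

```bash
python3 - <<'E'
from h import *;st()
from workcell import bot;import cv2
C={n:bot.read_camera(n) for n in("side","top")};p=np.load("p.npy");p[3:]=0;W,F,L=pts(p)
I={n:c["pixels"].copy() for n,c in C.items()}
for n in C:
    q=np.array([proj(C[n],L(.16*a,.028,.15*b)) for a,b in((0,1),(0,-1),(1,-1),(1,1))])
    cv2.polylines(I[n],[np.round(q*16).astype(np.int32)],True,(0,255,0),1,cv2.LINE_AA,4)
a=I["side"][125:340,210:420];b=I["top"][125:310,240:410]
cv2.imwrite("pics/s4.png",cv2.hconcat([cv2.resize(a,(400,410)),cv2.resize(b,(377,410))]))
E
```

```text
t 13.575 pos [0.3844 0.3226 0.3626] case xy 0.2394 0.3304 ty ang 0.008 tz [-0.001  0.001 -1.   ] F [-0.7 -0.7 -0.6] w 0.0 q6 -0.32
```

View pics/s4.png

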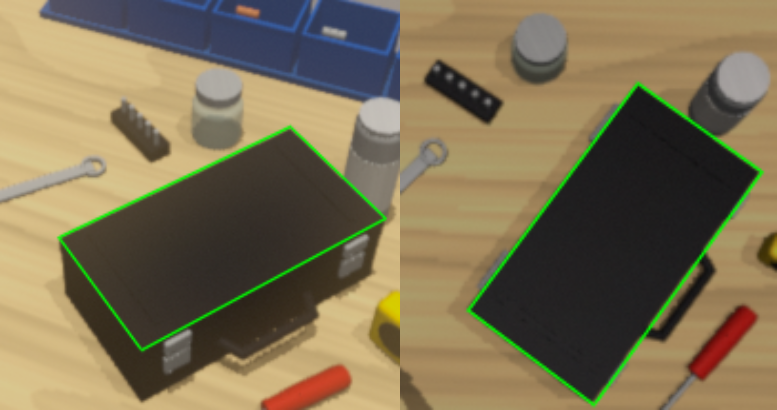

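The green predicted outline of the shut lid matches the lid in both views. The case hasn't moved and the tools around it are where they were.

```bash
python3 -c "
from workcell import bot
print(bot.finish_job())"
```

```text
the job is handed in; nothing more can be done
None
```

The flap was pushed flat first, then the lid gently pushed fully shut; the final pictures show the case and the tools around it where they stood, and the job is handed in.

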